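# Open the water tank of the gummed-tape machine

## Robot

A 6-joint arm with a two-finger parallel gripper is mounted at the origin on the work surface. World frame = base frame: x ahead of the robot, y to its left, z up, the work surface at z = 0. Lengths are in mm, angles in rad, forces in N, time in s.
With the tool pointing down it reaches from about 300 to 775 mm from the base axis. Payload 14.6 kg.
Tool frame: the origin (TCP) lies at the very end of the fingers, on their centre line; the grasp point (between the pads) lies 19 mm behind it; z points along the fingers, y is the direction in which the jaws open and shut (so a half turn about z gives the same grasp; the last joint's range is limited). The gripper opens to 94 mm and grips with 3 to 60 N. Pads are 16 mm wide; open, the fingers measure 119 mm over their backs; the gripper's body (75 mm by 177 mm) begins 78 mm behind the grasp point.
Start: joints at [-1.238, 0.3, 1.521, -0, 1.321, -0.067], TCP at [214.071, -506.619, 183.146] pointing down, gripper open.
Joint ranges: [-3.03, 3.03], [-0.79, 2.21], [0.23, 2.52], [-1.04, 4.18], [0, 3.07], [-2.55, 2.55]. Speed limits (rad/s): [2.22, 2.22, 2.57, 3.14, 3.14, 3.14].

## Interface

Orientations are given as [roll, pitch, yaw] about the fixed x, y, z axes, in that order (R = Rz(yaw) Ry(pitch) Rx(roll)).
In Python, from cell import manip gives the robot as it stands.
- The arm moves only by the shell command python3 -m inch 'ROWS' [FORCE]. ROWS is a JSON object of lists of equal length, an entry for each row: "grip": the opening, from -1 (shut) to 1 (fully open), so that 0 is half open; "travel": the shift along the world's x, y, z in cm, a list of three; "turn": the turn, a rotation vector about the world's x, y, z in degrees, a list of three. A call has 1 to 10 rows; each row is the pose to reach, as a shift and turn from the pose measured when the call began; what a row does not reach only later rows make up. A row lasts 1/8 s, in which the tool goes at most 62.5 mm and 10.7 degrees, less where a joint would pass 70% of its speed; a pose out of reach is approached as far as the arm can. A call with a gripper value outside its range is refused whole. The fingers move at their own pace and stop on an object; FORCE is the grip in N (left out, the last holds). Time passes only in rows, so rows that repeat a pose let the fingers close. It gives the time, the measured TCP pose, the force and the opening at its end, in the units of the state.
- manip.read_state(): the state, without advancing time (a new reading comes with each control period).
- manip.camera(name): name is "scene" or "top" or "wrist"; returns (picture, depth): 400x640x3 uint8, red, green, blue; 400x640 float32, mm along the optical axis (not along the pixel's ray), 0 where there is no reading.
- manip.calibration(name): a dict with "fx", "fy", "cx", "cy" (pixels), "world_from_camera" (4x4, takes a point from camera to world coordinates). Camera axes: x right, y up, looking along -z (the intrinsics and any distortion apply to the point x, -y, -z); pixel columns grow to the right and rows downward; lengths in mm; the calibration is good to about 2 mm. The wrist camera is an equidistant fisheye: a pixel r from the principal point sees the ray r / f radians off the axis. A picture is of the moment at which its call begins: read the wrist's pose just before it. calibration takes no time and is no camera call; for the wrist camera it gives the pose at the moment of the call.
- manip.sign_off(): hands the job in, once; it reports no verdict.
Trained networks look in the newest picture that a camera, given by its name, has taken for a name from the list of things; names that differ only in an ending like _2 or _b are one class to them, and where a whole thing is asked for, a point or a joint stands for the part that bears it (a point fixed in the world has none). Each returns a list of dicts, best first, with "p" (0 to 1); they miss things now and then, are a little off and sometimes report something else, mostly with a low value. They report only what shows in the picture. A call takes as long as a camera call.
- manip.look_for(camera, label): "bbox" ([left, top, right, bottom] in pixels, round what is visible of it).
The state is a dict: "clock": time; "joints": joint angles; "qd": joint speeds; "effort": joint torques, N m; "eef_pos": TCP position; "eef_rot": TCP orientation; "wrist_force": force on the tool from outside, world axes, zero at the start; "moment": the same for the moment, N m; "finger_gap": finger opening in mm.
Only numpy, scipy, OpenCV 4.12 (cv2) and the standard library are available. Lean on these libraries where they do the work, as an engineer would, in place of code of your own. Each camera call takes 0.05 s, during which the arm holds its last target.

## Task

The bar-grip cap of the rectangular water tank is already backed off: unscrew it the rest of the way (anticlockwise), keep hold of it as it comes free, and set it down grip upwards in the shallow metal tray; do not drop it. Leave the round canister, which has the same kind of cap, shut and where it stands.

Things in the scene. Friction and masses are not known exactly. Their poses are not given: they have to be found in the camera images.
- cap: Grey plastic screw cap on the tank, 80 g: skirt 64 mm wide, 25 mm high; on the flat top a white bar grip 56 long, 16 thick, 36 mm high (25 to 61 mm above the origin). Origin: centre of the skirt's lower edge; x along the bar, z up. Screwed on, bar within 6 degrees of the tank's x. Turned anticlockwise from above it rises 30 mm per whole turn; backed off already, it frees in 65 to 82 degrees (free to 120).
- tank: Fixed white rectangular water tank in a low steel cradle: 104 mm (x) by 154 mm (y), flat top 90 mm above the table; in its middle an upright threaded neck 52 mm across, rim at 120 mm. Origin: on the table under the neck, z up. The cap's origin starts on the neck's axis, 100 mm above this origin, and clears the rim at 125 mm; 1 to 2 mm of play in the thread, which holds against pulling until unscrewed.
- tray: Fixed empty shallow square steel tray, 140 mm by 140 mm outside, 22 mm high, walls 4 mm, floor 4 mm thick. Origin: on the table under its centre; z up.
- canister: Loose round white plastic canister, 92 mm across, with the same kind of grey bar-grip cap (its top 159 mm above the table), about 0.9 kg; not to be opened or shifted. Origin: centre of its underside.

How it is judged:
By the outcome, as a careful person would: the job done as asked, in the order asked, and still so for the second after the job is handed in, with the robot touching nothing.
It also fails if it takes over 48 s, if anything falls off the work surface, if the arm or the gripper's body presses on something with over 40 N, if the wrist force passes 120 N, or if a joint passes its speed limit or range.

## Working session

There is one attempt and no reset: what is moved stays moved. The work goes in short steps, Python scripts to look and compute and a shell command to move; the robot and the scene stay as the last step left them, time stands still between calls to the robot, and variables do not carry over. Pictures are saved under pics/ and viewed, and the job is handed in when it is done.

```bash
ls; mkdir -p pics
python3 - <<'E'
from cell import manip
import cv2
print(manip.read_state())
for n in("scene","top"):
    p,d=manip.camera(n); cv2.imwrite(f"pics/{n}0.png",p[:,:,::-1])
    for l in("cap","tank","tray","canister"): print(n,l,manip.look_for(n,l)[:3])
    import numpy as np; np.savez(f"pics/{n}0.npz",p=p,d=d)
    print(manip.calibration(n))
E
```

```text
pics
{'clock': 0.0, 'joints': array([-1.23758250e+00,  3.00457674e-01,  1.52159301e+00, -7.46527070e-06,
        1.32070135e+00, -6.65972958e-02]), 'qd': array([-0.00083881, -0.00099967, -0.00022898, -0.00084465, -0.00065936,
       -0.00063081]), 'effort': array([ 3.68675855e-04, -5.31807268e+01, -3.52736449e+01,  7.08416803e-02,
        2.43924907e-02, -8.80518724e-05]), 'eef_pos': array([ 213.98465053, -506.34667721,  182.58866754]), 'eef_rot': array([-3.14043537e+00, -6.99393308e-05,  3.99812936e-01]), 'wrist_force': array([-1.6361796 ,  0.01361707,  0.60824953]), 'moment': array([0.01809407, 0.05567828, 0.0044172 ]), 'finger_gap': 94.33086268022595}
scene cap [{'bbox': [172.5, 162.0, 243.2, 219.4], 'p': 0.66}, {'bbox': [279.4, 194.0, 347.5, 255.3], 'p': 0.26}]
scene tank [{'bbox': [174.5, 161.4, 241.5, 217.5], 'p': 0.94}]
scene tray [{'bbox': [279.8, 195.8, 345.1, 253.3], 'p': 0.89}]
scene canister [{'bbox': [397.4, 229.2, 439.0, 291.6], 'p': 0.57}]
{'fx': 483.7341928698881, 'fy': 483.7341928698881, 'cx': 323.2429825616654, 'cy': 201.1892990476532, 'world_from_camera': array([[-
[... 347 characters left out ...]
x': [451.3, 173.2, 478.0, 199.8], 'p': 0.74}]
top tank [{'bbox': [421.8, 157.5, 493.1, 217.0], 'p': 0.77}]
top tray [{'bbox': [307.0, 168.5, 362.8, 222.5], 'p': 0.72}]
top canister [{'bbox': [199.7, 157.7, 237.2, 195.0], 'p': 0.78}]
{'fx': 490.07569375410617, 'fy': 490.07569375410617, 'cx': 324.76450425057965, 'cy': 196.92370525184987, 'world_from_camera': array([[ 5.56168634e-03,  9.98684008e-01, -5.09835297e-02,
         4.62104845e+02],
       [-9.99971793e-01,  5.81174848e-03,  4.75782672e-03,
         2.00677696e+01],
       [ 5.04786891e-03,  5.09556301e-02,  9.98688161e-01,
         1.29326344e+03],
       [ 0.00000000e+00,  0.00000000e+00,  0.00000000e+00,
         1.00000000e+00]])}
```

```bash
cat > h.py <<'E'
import numpy as np
from cell import manip
def pts(name,d,cal=None):
    c=cal or manip.calibration(name)
    v,u=np.mgrid[0:400,0:640]
    P=np.stack([(u-c['cx'])/c['fx']*d,-(v-c['cy'])/c['fy']*d,-d],-1)
    T=c['world_from_camera']
    return P@T[:3,:3].T+T[:3,3]
E
python3 - <<'E'
from h import *; import cv2
z=np.load('pics/top0.npz'); p,d=z['p'],z['d']
cv2.imwrite('pics/top0c.png',cv2.resize(p[130:250,180:520,::-1],None,fx=2.35,fy=2.35,interpolation=cv2.INTER_CUBIC))
cv2.imwrite('pics/top0t.png',cv2.resize(p[147:227,412:502,::-1],None,fx=7,fy=7,interpolation=cv2.INTER_CUBIC))
P=pts('top',d)
for nm,(l,t,r,b),zs in [('tank',(415,150,500,225),[(84,96),(118,132),(150,166)]),('canister',(190,150,245,205),[(90,110),(115,130),(150,166)]),('tray',(300,160,370,230),[(17,26),(2,7)])]:
    Q=P[t:b,l:r].reshape(-1,3); dd=d[t:b,l:r].ravel()
    Q=Q[dd>0]
    print(nm,np.histogram(Q[:,2],bins=np.arange(-5,190,6))[0])
    for a,bb in zs:
        m=Q[(Q[:,2]>a)&(Q[:,2]<bb)]
        if len(m)<5: continue
        R=cv2.minAreaRect(m[:,:2].astype(np.float32))
        print(a,len(m),m.mean(0).round(1),m.min(0).round(1),m.max(0).round(1),R)
E
```

```text
tank [2136 1490   94   27   24   28   32   33   36   36   26   36   45   51
  114  945  463    8   13   21   31  253   86   12   18   21   14  141
   22    0    0    0]
84 1435 [ 551.7 -320.9   89.8] [ 491.1 -404.2   84.1] [ 614.5 -247.4   95.9] ((553.5897216796875, -325.16802978515625), (144.7403564453125, 92.05900573730469), 71.40218353271484)
118 349 [ 552.8 -321.4  125.2] [ 521.2 -357.9  118.5] [ 586.1 -293.6  131.7] ((552.1414184570312, -325.44488525390625), (62.98662185668945, 62.57498550415039), 55.018028259277344)
150 180 [ 553.  -324.9  160.1] [ 526.4 -341.5  150.1] [ 580.3 -310.   165.5] ((553.7958984375, -325.9501647949219), (16.242748260498047, 56.13077926635742), 72.04419708251953)
canister [1102  622   27   14   18    9   11   18   12   17   14   19   15   89
  198  151   26    5   14   15   64  255   22   15   10   17   46  124
    5    0    0    0]
90 59 [565.1 263.   96.6] [541.4 245.5  90.1] [607.9 303.3 109.3] ((567.6011352539062, 268.1549987792969), (42.772300720214844, 68.53369140625), 60.765899658203125)
115 331 [573.9 278.3 122.9] [544.2 251.1 115. ] [607.  313.9 128.7] ((575.0221557617188, 282.0766296386719), (61.99349594116211, 62.224090576171875), 63.672950744628906)
150 177 [575.4 282.  158.5] [548.4 267.2 150.6] [602.4 297.4 164.1] ((575.8805541992188, 282.95074462890625), (16.619380950927734, 55.327056884765625), 71.02991485595703)
tray [1458 2641  371   62  260   35    0    0    0    0    0    0    0    0
    0    0    0    0    0    0    0    0    0    0    0    0    0    0
    0    0    0    0]
17 320 [537.  -15.4  21.6] [464.3 -83.1  17.1] [605.9  58.2  25.9] ((534.273193359375, -12.477256774902344), (139.8552703857422, 140.07814025878906), 1.9613173007965088)
2 2151 [533.3 -12.1   4.2] [ 443.2 -102.8    2. ] [626.5  79.9   7. ] ((534.894287109375, -11.839431762695312), (182.36329650878906, 182.59619140625), 0.31459641456604004)
```

View pics/top0c.png

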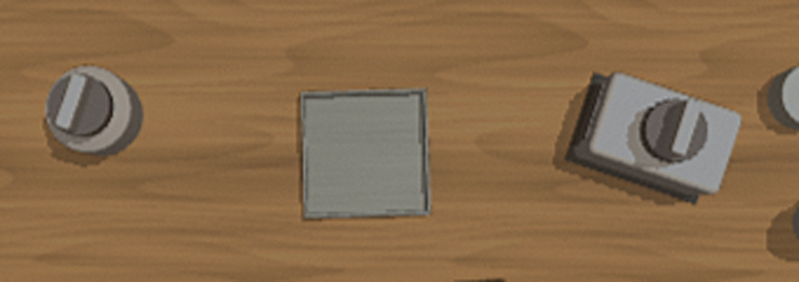

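View pics/top0t.png

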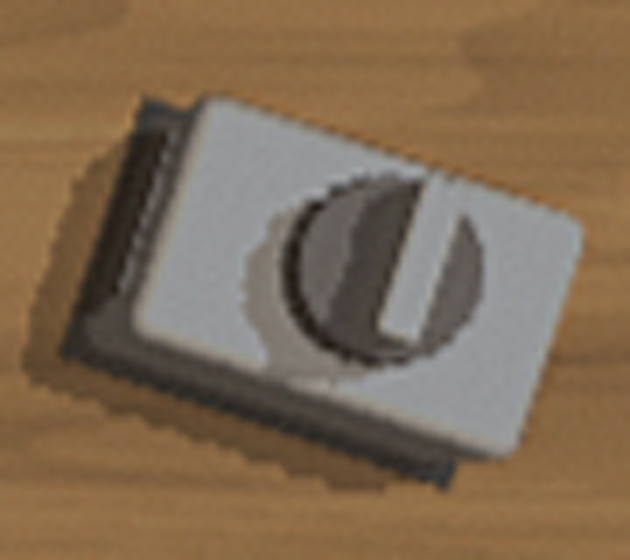

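View pics/scene0.png

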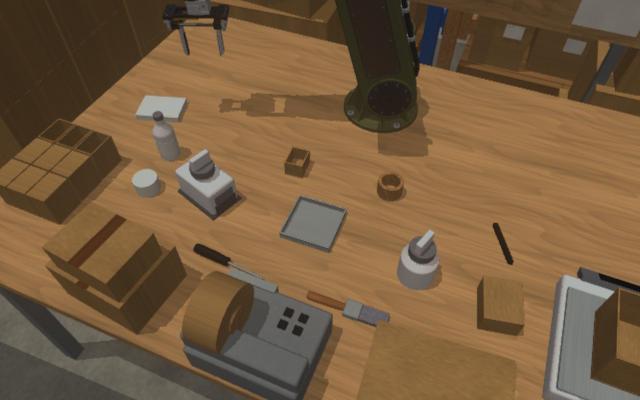

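Run:
```python
from h import *; import cv2
z=np.load('pics/scene0.npz'); p,d=z['p'],z['d']
P=pts('scene',d)
def f(c,r,a,b):
    m=(np.hypot(P[...,0]-c[0],P[...,1]-c[1])<r)&(P[...,2]>a)&(P[...,2]<b)&(d>0)
    q=P[m]; R=cv2.minAreaRect(q[:,:2].astype(np.float32)); print(len(q),q.mean(0).round(1),R)
f((553,-325),60,157,168); f((553,-325),60,118,130); f((534,-12),110,16,26); f((575,282),60,152,166)
z=np.load('pics/top0.npz'); Q=pts('top',z['d'])
for l in [Q,P]:
    m=(l[...,0]>150)&(l[...,0]<660)&(l[...,1]<-380)&(l[...,1]>-560)&(l[...,2]>50)
    q=l[m]
    for x in range(150,660,50):
        s=q[(q[:,0]>=x)&(q[:,0]<x+50)]
        if len(s): print(x,len(s),s[:,2].max().round(),s[:,1].min().round(),s[:,1].max().round())
```

```text
109 [ 557.6 -325.6  159.6] ((557.7811889648438, -326.0579528808594), (19.130857467651367, 56.09929275512695), 72.69157409667969)
206 [ 565.  -314.9  123.8] ((564.4896850585938, -319.7763671875), (46.16196060180664, 63.71894836425781), 44.6531867980957)
365 [541.1 -12.   20.1] ((536.3018188476562, -13.098899841308594), (144.08399963378906, 141.76806640625), 2.0130484104156494)
156 [579.9 282.7 157.6] ((578.54150390625, 282.31781005859375), (16.611948013305664, 57.0307502746582), 71.8595962524414)
150 479 548.0 -495.0 -417.0
200 3430 560.0 -558.0 -380.0
250 1109 528.0 -560.0 -441.0
400 211 163.0 -543.0 -490.0
450 507 166.0 -540.0 -380.0
500 87 96.0 -399.0 -380.0
550 117 95.0 -529.0 -380.0
600 7 52.0 -499.0 -466.0
150 202 374.0 -481.0 -418.0
200 1084 396.0 -560.0 -414.0
250 205 396.0 -560.0 -491.0
400 30 159.0 -527.0 -493.0
450 601 163.0 -544.0 -488.0
500 19 94.0 -397.0 -380.0
550 119 93.0 -485.0 -380.0
600 1 51.0 -491.0 -491.0
```

```bash
python3 -m inch '{"grip":[1,1,1,1,1,1,1,1],"travel":[[2,1,4],[7,4,4],[13,7,4],[19,10,4],[25,13,4],[31,16.5,4],[33.9,18.1,4],[33.9,18.1,4]],"turn":[[0,0,-6],[0,0,-16],[0,0,-26],[0,0,-36],[0,0,-41],[0,0,-41],[0,0,-41],[0,0,-41]]}'
```

```text
clock: 1.5
eef_pos: [555.7, -322.9, 222.1]
eef_rot: [-3.141, 0.001, -0.311]
wrist_force: [-0.1, -0.6, -0.2]
finger_gap: 94.3
```

```bash
cat >> h.py <<'E'
def wpts(d,c):
    v,u=np.mgrid[0:400,0:640]
    x=(u-c['cx'])/c['fx'];y=(v-c['cy'])/c['fy'];r=np.hypot(x,y)+1e-9
    t=np.tan(np.minimum(r,1.5))/r
    P=np.stack([x*t*d,-y*t*d,-d],-1);T=c['world_from_camera']
    return P@T[:3,:3].T+T[:3,3]
E
python3 - <<'E'
from h import *; import cv2
c=manip.calibration('wrist'); p,d=manip.camera('wrist'); s=manip.read_state()
cv2.imwrite('pics/w1.png',p[:,:,::-1]); np.savez('pics/w1.npz',p=p,d=d)
print(s['eef_pos'],s['eef_rot'],c)
P=wpts(d,c)
def f(cc,r,a,b):
    m=(np.hypot(P[...,0]-cc[0],P[...,1]-cc[1])<r)&(P[...,2]>a)&(P[...,2]<b)&(d>0)
    q=P[m]; 
    if len(q)<5: return print(len(q))
    R=cv2.minAreaRect(q[:,:2].astype(np.float32)); print(len(q),q.mean(0).round(1),R)
f((553,-325),50,157,166); f((553,-325),50,119,130);f((553,-325),120,86,94)
E
```

```text
[ 554.02553556 -324.41878185  222.3708539 ] [-3.14137010e+00  9.33062913e-04 -3.13147862e-01] {'fx': 309.70691628693146, 'fy': 309.70691628693146, 'cx': 317.1448286880168, 'cy': 196.1592831566202, 'world_from_camera': array([[-3.06548408e-01,  9.15809643e-01,  2.59462466e-01,
         6.30601288e+02],
       [-9.51854673e-01, -2.94691027e-01, -8.44386106e-02,
        -3.47840602e+02],
       [-8.68432994e-04, -2.72855083e-01,  9.62054754e-01,
         4.22321026e+02],
       [ 0.00000000e+00,  0.00000000e+00,  0.00000000e+00,
         1.00000000e+00]])}
1026 [ 555.  -327.   159.5] ((553.721435546875, -326.9043273925781), (15.152955055236816, 55.17466354370117), 71.92721557617188)
2142 [ 556.2 -326.8  123.6] ((554.72265625, -326.5935974121094), (65.30745697021484, 63.153141021728516), 77.15680694580078)
6157 [ 559.6 -327.8   88.4] ((554.4046630859375, -326.4650573730469), (142.82994079589844, 89.27655792236328), 71.46613311767578)
```

View pics/w1.png

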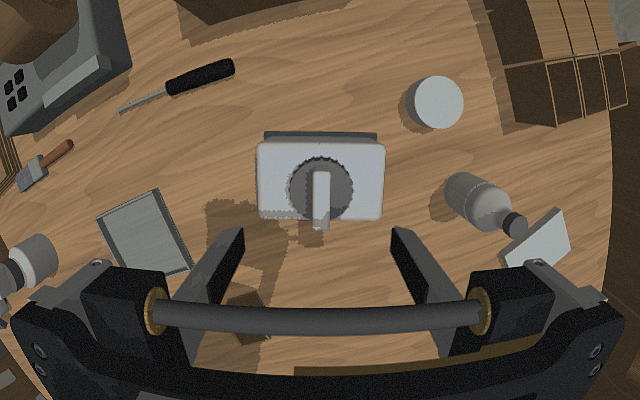

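```bash
python3 -m inch '{"grip":[1,1,1,1,1,1],"travel":[[0,-0.2,-3],[0,-0.2,-6],[0,-0.2,-8],[0,-0.2,-9],[0,-0.2,-9.3],[0,-0.2,-9.3]],"turn":[[0,0,0],[0,0,0],[0,0,0],[0,0,0],[0,0,0],[0,0,0]]}'
python3 - <<'E'
from h import *
s=manip.read_state(); print(s['eef_pos'],s['eef_rot'])
E
```

```text
clock: 2.3
eef_pos: [554.0, -326.8, 130.1]
eef_rot: [3.142, 0.0, -0.313]
wrist_force: [-0.2, 0.0, 0.5]
finger_gap: 93.8
[ 554.03185485 -326.78915432  130.08632699] [ 3.14157564e+00  8.31474068e-05 -3.13470676e-01]
```

Close on the bar.

```bash
python3 -m inch '{"grip":[-1,-1,-1,-1,-1,-1,-1,-1],"travel":[[0,0,0],[0,0,0],[0,0,0],[0,0,0],[0,0,0],[0,0,0],[0,0,0],[0,0,0]],"turn":[[0,0,0],[0,0,0],[0,0,0],[0,0,0],[0,0,0],[0,0,0],[0,0,0],[0,0,0]]}' 30
```

```text
clock: 3.3
eef_pos: [554.0, -326.8, 130.1]
eef_rot: [3.142, 0.0, -0.313]
wrist_force: [1.5, 1.8, 0.6]
finger_gap: 17.4
```

```bash
python3 -m inch '{"grip":[-1,-1,-1,-1,-1],"travel":[[0,0,0],[0,0,0.04],[0,0,0.08],[0,0,0.12],[0,0,0.16]],"turn":[[0,0,0],[0,0,5],[0,0,10],[0,0,15],[0,0,20]]}' 30;python3 - <<'E'
from h import *
s=manip.read_state(); print(s)
E
```

```text
clock: 3.92
eef_pos: [554.0, -326.8, 131.6]
eef_rot: [-3.141, 0.0, 0.038]
wrist_force: [-0.1, -0.3, -0.5]
finger_gap: 15.7
{'clock': 3.925, 'joints': array([-5.89862704e-01,  5.49875263e-01,  1.28993500e+00, -1.79045683e-05,
        1.30208495e+00,  9.42537038e-01]), 'qd': array([-2.22375505e-04, -3.32810646e-03, -3.46316570e-03,  4.97730824e-04,
        6.07976657e-03, -6.93820640e-01]), 'effort': array([-2.30921760e-03, -6.72450829e+01, -3.54491580e+01,  5.42013079e-02,
       -6.16074004e-02,  1.46313831e+00]), 'eef_pos': array([ 553.97240625, -326.76887439,  131.56761762]), 'eef_rot': array([-3.14142879e+00,  2.54932502e-04,  3.84013622e-02]), 'wrist_force': array([-0.09144148, -0.34952646, -0.53793609]), 'moment': array([ 0.03217371, -0.00852821, -0.03044422]), 'finger_gap': 15.664385167023804}
```

```bash
python3 -m inch '{"grip":[-1,-1,-1,-1,-1,-1,-1,-1,-1,-1],"travel":[[0,0,0.06],[0,0,0.12],[0,0,0.18],[0,0,0.24],[0,0,0.3],[0,0,0.36],[0,0,0.42],[0,0,0.48],[0,0,0.54],[0,0,0.56]],"turn":[[0,0,7],[0,0,14],[0,0,21],[0,0,28],[0,0,35],[0,0,42],[0,0,49],[0,0,56],[0,0,63],[0,0,68]]}' 30;python3 - <<'E'
from h import *; import cv2
s=manip.read_state(); print(s['eef_pos'],s['eef_rot'],s['moment'])
p,d=manip.camera('wrist');cv2.imwrite('pics/w2.png',p[:,:,::-1])
E
```

```text
clock: 5.18
eef_pos: [553.9, -326.8, 137.0]
eef_rot: [-3.141, 0.0, 1.229]
wrist_force: [-0.1, 0.4, -0.4]
finger_gap: 15.6
[ 553.89041185 -326.75624168  137.02824358] [-3.14119591e+00  2.32268381e-04  1.22863064e+00] [-0.01778738 -0.00868536 -0.02516897]
```

View pics/w2.png

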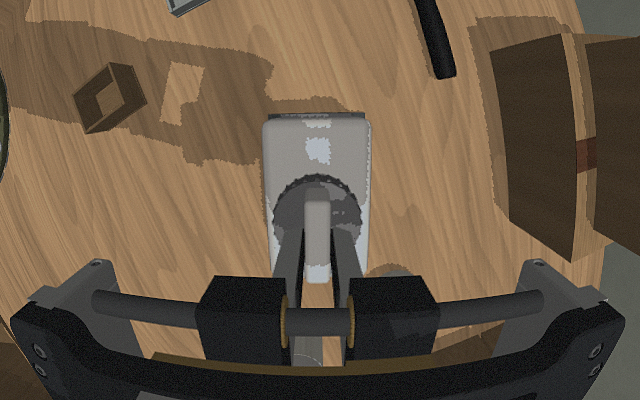

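The bar (around pixel 318,240) is still square between the fingers, and the tank is now about 90° round: the cap turned with the gripper. I'll lift gently.

```bash
python3 -m inch '{"grip":[-1,-1,-1,-1,-1],"travel":[[0,0,0.1],[0,0,0.3],[0,0,0.5],[0,0,0.7],[0,0,0.8]],"turn":[[0,0,0],[0,0,0],[0,0,0],[0,0,0],[0,0,0]]}' 30
```

```text
clock: 5.85
eef_pos: [554.0, -326.8, 145.3]
eef_rot: [-3.141, 0.0, 1.232]
wrist_force: [0.5, 0.5, -1.0]
finger_gap: 15.7
```

```bash
python3 -m inch '{"grip":[-1,-1,-1,-1,-1],"travel":[[0,0,1],[0,0,2.5],[0,0,4.5],[0,0,6],[0,0,6.5]],"turn":[[0,0,0],[0,0,0],[0,0,0],[0,0,0],[0,0,0]]}' 30
python3 -m inch '{"grip":[-1,-1,-1,-1,-1,-1,-1,-1,-1,-1],"travel":[[0,1,0],[-0.2,4,0],[-0.5,8,0],[-0.8,12,0],[-1,16,0],[-1.3,20,0],[-1.6,24,0],[-1.8,28,0],[-1.9,30.5,0],[-1.9,31.4,0]],"turn":[[0,0,0],[0,0,0],[0,0,0],[0,0,0],[0,0,0],[0,0,0],[0,0,0],[0,0,0],[0,0,0],[0,0,0]]}' 30
python3 - <<'E'
from h import *; import cv2
p,d=manip.camera('wrist');cv2.imwrite('pics/w3.png',p[:,:,::-1])
p,d=manip.camera('scene');cv2.imwrite('pics/s3.png',cv2.resize(p[90:290,150:450,::-1],None,fx=2.5,fy=2.5))
s=manip.read_state(); print(s['eef_pos'],s['eef_rot'],s['finger_gap'])
E
```

```text
clock: 6.48
eef_pos: [554.2, -327.0, 211.7]
eef_rot: [3.14, 0.001, 1.232]
wrist_force: [-0.7, 0.3, -1.4]
finger_gap: 15.3
clock: 7.72
eef_pos: [534.8, -11.5, 211.3]
eef_rot: [3.141, 0.001, 1.234]
wrist_force: [0.6, -0.2, -0.8]
finger_gap: 15.9
[535.02874387 -12.44658738 211.43286716] [3.14042883e+00 9.32789436e-04 1.23327214e+00] 15.691195272367924
```

View pics/w3.png

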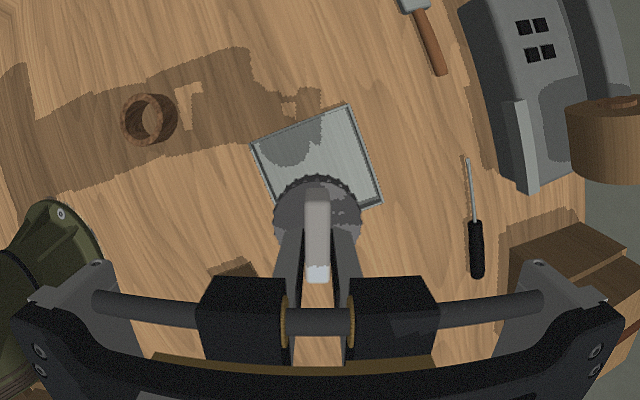

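View pics/s3.png

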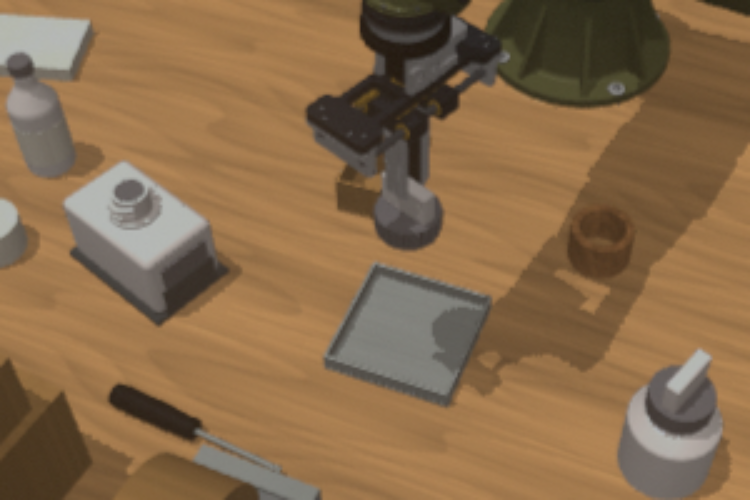

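The cap is held upright by its bar (scene crop at about 408,215), and the tank's neck is bare. I'll lower it over the tray centre.

```bash
python3 -m inch '{"grip":[-1,-1,-1,-1,-1,-1,-1,-1],"travel":[[0,0,-2],[0,0,-5],[0,0,-9],[0,0,-13],[0,0,-15.5],[0,0,-16.7],[0,0,-17.2],[0,0,-17.2]],"turn":[[0,0,0],[0,0,0],[0,0,0],[0,0,0],[0,0,0],[0,0,0],[0,0,0],[0,0,0]]}' 30
python3 -m inch '{"grip":[-1,-1,-1,-1,-1],"travel":[[0,0,-0.1],[0,0,-0.2],[0,0,-0.3],[0,0,-0.3],[0,0,-0.3]],"turn":[[0,0,0],[0,0,0],[0,0,0],[0,0,0],[0,0,0]]}' 30
```

```text
clock: 8.82
eef_pos: [535.3, -12.7, 40.0]
eef_rot: [3.14, 0.001, 1.233]
wrist_force: [0.5, -0.1, -1.2]
finger_gap: 15.5
clock: 9.45
eef_pos: [535.4, -12.7, 37.0]
eef_rot: [3.14, 0.001, 1.233]
wrist_force: [-0.6, 1.0, -0.9]
finger_gap: 15.8
```

```bash
python3 -m inch '{"grip":[-1,-1,-1,-1,-1],"travel":[[0,0,-0.1],[0,0,-0.15],[0,0,-0.2],[0,0,-0.2],[0,0,-0.2]],"turn":[[0,0,0],[0,0,0],[0,0,0],[0,0,0],[0,0,0]]}' 30
python3 -m inch '{"grip":[-1,-1,-1,-1],"travel":[[0,0,-0.05],[0,0,-0.1],[0,0,-0.1],[0,0,-0.1]],"turn":[[0,0,0],[0,0,0],[0,0,0],[0,0,0]]}' 30
```

```text
clock: 10.07
eef_pos: [535.4, -12.7, 35.0]
eef_rot: [3.14, 0.001, 1.233]
wrist_force: [0.1, -0.3, -0.3]
finger_gap: 15.8
clock: 10.58
eef_pos: [535.4, -12.7, 34.1]
eef_rot: [3.14, 0.001, 1.233]
wrist_force: [-0.8, -0.4, 1.0]
finger_gap: 15.4
```

```bash
python3 -m inch '{"grip":[-1,-1,-1,-1],"travel":[[0,0,-0.05],[0,0,-0.05],[0,0,-0.05],[0,0,-0.05]],"turn":[[0,0,0],[0,0,0],[0,0,0],[0,0,0]]}' 30
python3 - <<'E'
from h import *
print(np.mean([(manip.camera('top'),manip.read_state()['wrist_force'])[1] for _ in range(4)],0))
E
```

```text
clock: 11.08
eef_pos: [535.4, -12.7, 34.0]
eef_rot: [3.139, 0.001, 1.233]
wrist_force: [-4.6, 0.6, 6.0]
finger_gap: 15.4
[-3.31636999e+00 -2.05422654e-03  7.13151272e+00]
```

On the floor with about 7 N of contact force. I'll release part-way, then rise.

```bash
python3 -m inch '{"grip":[-0.6,-0.4,-0.2,0,0,0],"travel":[[0,0,0],[0,0,0],[0,0,0],[0,0,0],[0,0,0],[0,0,0]],"turn":[[0,0,0],[0,0,0],[0,0,0],[0,0,0],[0,0,0],[0,0,0]]}'
python3 -m inch '{"grip":[0,0,0,0,0,0],"travel":[[0,0,1],[0,0,4],[0,0,8],[0,0,13],[0,0,16],[0,0,16]],"turn":[[0,0,0],[0,0,0],[0,0,0],[0,0,0],[0,0,0],[0,0,0]]}'
python3 -m inch '{"grip":[0,0,0,0,0,0],"travel":[[-2,0,0],[-6,0,1],[-10,0,2],[-13,0,2],[-15,0,2],[-15,0,2]],"turn":[[0,0,0],[0,0,0],[0,0,0],[0,0,0],[0,0,0],[0,0,0]]}'
python3 - <<'E'
from h import *; import cv2
p,d=manip.camera('scene');cv2.imwrite('pics/s4.png',cv2.resize(p[90:290,150:450,::-1],None,fx=2.5,fy=2.5))
P=pts('scene',d)
for c,a,b in (((535,-12),58,72),((535,-12),24,34),((575,282),152,166)):
    m=(np.hypot(P[...,0]-c[0],P[...,1]-c[1])<60)&(P[...,2]>a)&(P[...,2]<b)
    q=P[m];print(len(q),q.mean(0).round(1),cv2.minAreaRect(q[:,:2].astype(np.float32)) if len(q)>3 else '')
p,d=manip.camera('top');cv2.imwrite('pics/t4.png',cv2.resize(p[130:250,180:520,::-1],None,fx=2.35,fy=2.35))
P=pts('top',d)
for c,a,b in (((535,-12),58,72),((535,-12),24,34),((575,282),152,166)):
    m=(np.hypot(P[...,0]-c[0],P[...,1]-c[1])<60)&(P[...,2]>a)&(P[...,2]<b)
    q=P[m];print(len(q),q.mean(0).round(1),cv2.minAreaRect(q[:,:2].astype(np.float32)) if len(q)>3 else '')
print(manip.read_state()['clock'],manip.read_state()['wrist_force'])
E
```

```text
clock: 12.02
eef_pos: [535.4, -12.7, 34.0]
eef_rot: [3.14, 0.001, 1.233]
wrist_force: [-0.0, 0.6, 0.5]
finger_gap: 47.3
clock: 12.78
eef_pos: [536.3, -12.7, 196.8]
eef_rot: [3.135, -0.0, 1.233]
wrist_force: [-0.1, -0.1, 0.2]
finger_gap: 47.1
clock: 13.52
eef_pos: [385.6, -12.7, 216.6]
eef_rot: [3.135, -0.0, 1.233]
wrist_force: [0.5, -0.2, 0.6]
finger_gap: 47.0
117 [538.5 -12.3  63.1] ((536.5924682617188, -13.979110717773438), (55.245033264160156, 17.64534568786621), 69.81735229492188)
208 [548.7 -11.9  28.5] ((540.0220947265625, -10.53558349609375), (58.1594123840332, 63.93983459472656), 45.74463653564453)
158 [580.8 282.3 157.7] ((578.9282836914062, 282.1636657714844), (16.545543670654297, 55.318763732910156), 70.76649475097656)
139 [534.4 -12.9  64.7] ((534.3753662109375, -13.021244049072266), (55.712528228759766, 15.505578994750977), 70.39443969726562)
314 [533.6 -12.7  29. ] ((534.2601928710938, -12.832649230957031), (62.97298812866211, 63.06840896606445), 17.946643829345703)
173 [575.5 282.2 158.4] ((575.7946166992188, 282.6807556152344), (16.70989227294922, 55.25837326049805), 71.65167236328125)
13.625 [ 1.20989801e-01 -7.70169568e-01  7.18913880e-04]
```

View pics/s4.png

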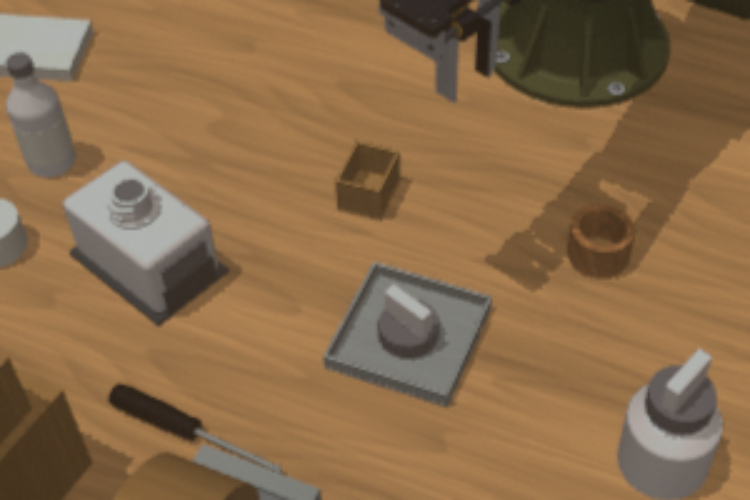

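View pics/t4.png

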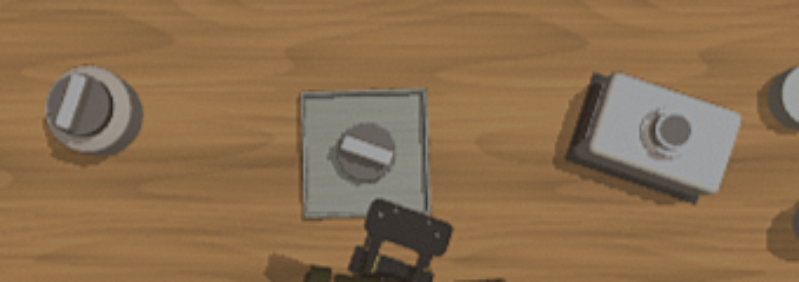

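Both pictures show the cap upright in the middle of the tray (scene crop about 408,320; top crop about 366,152). The neck is bare, the canister hasn't moved, and the arm is clear.

```bash
python3 -c "
from cell import manip
print(manip.sign_off())"
```

```text
the job is handed in; nothing more can be done
None
```

I unscrewed the tank's cap by about 88° anticlockwise, following the thread's rise, and kept hold of it as it came free. I then lifted it straight off the neck, set it down grip upwards in the tray, and handed the job in at about 13.6 s.

- **Cap:** It stands upright near the tray's centre, at about (534, -13) mm. The bar's top measures about 65 mm above the table, as expected on the 4 mm floor.
- **Canister:** It is still shut and has not moved by more than the measuring noise, under 0.5 mm.
- **Contact:** Setting the cap down pressed with about 7 N, and the wrist force was near zero after release. The arm was clear of everything at hand-in.
- **Disagreement:** The scene camera placed the bars 2 to 4 mm further out in x than the top camera. At the grasp, the wrist camera agreed with the top camera, so I used those two. No check failed.

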